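# Tip the stoppers into the kit drawer and seat the drawer

### The job

Put the rubber stoppers away: with its red crank knob tip the metal cup so that all four orange stoppers drop into the open kit drawer, and turn the cup back upright. Then push the drawer in firmly but without ramming it, until it seats at its detent and the red-capped catch drops right down, and leave the other things on the bench where they are.

Things in the scene. Friction and masses are not known exactly. Their poses are not given: they have to be found in the camera images.
- cabinet: Grey low drawer unit fixed on the bench, 260 (x) x 280 (y) x 100 mm high; origin at the centre of its underside; its open front faces its own -x (towards the robot). On its top a steel post (x 40, y 107, up to z 225 mm) carries an arm at z 170 mm that runs forward to the cup's bearing.
- kit_drawer: The unit's drawer, pulled out along the cabinet's -x; axes as the cabinet's. Its origin meets the cabinet's at the nominal closed depth; it really comes home up to 14 mm deeper or shallower, as the catch is adjustable. It drags with about 5 N, the bump before the detent takes about 10 N, right behind the detent is a hard stop.
- drawer_face (a point): Point on the outer face of the blue front panel, clear of the pull and the cup: x -160, y -75, z 62 mm in the drawer's frame. The panel is 276 mm wide, 14 mm thick, from z 11 to 95 mm; an aluminium pull (y -35 to 35, z 60 to 72 mm) stands 14 mm out of it.
- tray_floor (a point): Point on the floor of the drawer's white tray: x -24, y 0, z 17 mm in the drawer's frame; same axes. The tray's inner space spans x -122 to 122 mm and y -119 to 119 mm about this point; its walls are 52 mm deep.
- catch (a joint): Height of the spring catch, a red-capped plunger (22 mm across, yellow stem) on a dark block on the cabinet's top (near cabinet x -60 +- 14, y -116 mm): 0 = dropped fully into the drawer's notch, drawer seated; about 0.009 m = riding on the drawer's rail (yellow stem shows), drawer not home.
- cup (a joint): Tilt of the metal cup about an axis along the cabinet's y: 0 = upright (at its stop), grows as it tips towards the cabinet's -x over the drawer, stop at 2.4 rad. Stays where left (about 2 N at the knob). Cup 84 mm across the rim, 66 mm at the foot, 72 mm high, centred at cabinet x -165, y 50 mm, foot at z 130 mm.
- cup_axis (a point): Point on the cup's tilt axis, level with the middle of the knob: cabinet x -165, y 152, z 170 mm (fixed).
- knob (a point): Middle of the red crank knob that turns the cup: a bar 16 mm thick, 46 mm long, parallel to the cabinet's y, 52 mm from the tilt axis, joined to the crank at its -y end. With the cup upright the crank points to the cabinet's +x, 20 degrees above level; it swings up and over to -x, to 157 degrees at the stop.
- stopper0: Orange rubber stopper, 20 mm high, 15 to 20 mm in diameter, origin at the centre of its narrow end; starts in the cup
- stopper1: Orange rubber stopper, 20 mm high, 15 to 20 mm in diameter, origin at the centre of its narrow end; starts in the cup
- stopper2: Orange rubber stopper, 20 mm high, 15 to 20 mm in diameter, origin at the centre of its narrow end; starts in the cup
- stopper3: Orange rubber stopper, 20 mm high, 15 to 20 mm in diameter, origin at the centre of its narrow end; starts in the cup
- jar: Closed glass jar, 66 mm across, 85 mm high, standing on the cabinet's top; origin at the centre of its underside. Leave alone.
- flask: Green glass conical flask, 72 mm across the foot, 120 mm high, standing on the bench to the -y side of the drawer; origin at the centre of its underside. Leave alone.
- wash_bottle: White plastic bottle with red cap, 64 mm across, 190 mm high, standing on the bench; origin at the centre of its underside. Leave alone.
- blue_cap_bottle: Glass bottle with blue cap, 64 mm across, 130 mm high; origin at the centre of its underside. Leave alone.
- mug: White mug, 80 mm across, 90 mm high; origin at the centre of its underside. Leave alone.
- tube_rack: Yellow tube rack, 100 x 200 x 50 mm; origin at the centre of its underside. Leave alone.
- spoon: Steel sampling spoon, 160 mm long, lying on the bench; origin at the centre of its underside. Leave alone.

How it is judged:
On the way, in this order (a step that is already met when the one before it is completed fails the run):
1. the cup is tipped over (more than 1.6 rad) and all four stoppers lie in the drawer's tray (x of stopper0 in the frame of tray_floor between -0.125 and 0.125 m and y of stopper0 in the frame of tray_floor between -0.125 and 0.125 m and z of stopper0 in the frame of tray_floor between -0.01 and 0.045 m and x of stopper1 in the frame of tray_floor between -0.125 and 0.125 m and y of stopper1 in the frame of tray_floor between -0.125 and 0.125 m and z of stopper1 in the frame of tray_floor between -0.01 and 0.045 m and x of stopper2 in the frame of tray_floor between -0.125 and 0.125 m and y of stopper2 in the frame of tray_floor between -0.125 and 0.125 m and z of stopper2 in the frame of tray_floor between -0.01 and 0.045 m and x of stopper3 in the frame of tray_floor between -0.125 and 0.125 m and y of stopper3 in the frame of tray_floor between -0.125 and 0.125 m and z of stopper3 in the frame of tray_floor between -0.01 and 0.045 m and value of joint cup above 1.6 rad), for 0.2 s.
2. the cup is upright again (within 0.15 rad) with the stoppers in the tray (x of stopper0 in the frame of tray_floor between -0.125 and 0.125 m and y of stopper0 in the frame of tray_floor between -0.125 and 0.125 m and z of stopper0 in the frame of tray_floor between -0.01 and 0.045 m and x of stopper1 in the frame of tray_floor between -0.125 and 0.125 m and y of stopper1 in the frame of tray_floor between -0.125 and 0.125 m and z of stopper1 in the frame of tray_floor between -0.01 and 0.045 m and x of stopper2 in the frame of tray_floor between -0.125 and 0.125 m and y of stopper2 in the frame of tray_floor between -0.125 and 0.125 m and z of stopper2 in the frame of tray_floor between -0.01 and 0.045 m and x of stopper3 in the frame of tray_floor between -0.125 and 0.125 m and y of stopper3 in the frame of tray_floor between -0.125 and 0.125 m and z of stopper3 in the frame of tray_floor between -0.01 and 0.045 m and value of joint cup below 0.15 rad), for 0.2 s.
3. the drawer is seated: the catch has dropped into its notch (less than 3 mm up) (value of joint catch below 0.003 m), for 0.2 s.
At the end, for the whole second after the job is handed in: All four stoppers lie inside the drawer's tray, the cup is upright within 0.15 rad, and the drawer is seated with its catch less than 3 mm above its lowest position (all of step 2 and value of joint catch below 0.003 m); the robot touches nothing.
It fails at once if the drawer is rammed: the robot pushes on it with more than 36 N (contact force between any of the arm, the fingers and kit_drawer above 36 N).
It fails at once if a bystander is knocked: the jar, flask, wash bottle, blue-capped bottle, mug, tube rack or spoon moves more than 30 mm (distance of any of jar, flask, wash_bottle, blue_cap_bottle, mug, tube_rack, spoon from where it was at the start of the episode above 0.03 m).
It also fails if it takes over 64 s, if anything falls off the work surface, if the arm or the gripper's body presses on something with over 40 N, if the wrist force passes 120 N, or if a joint passes its speed limit or range.

### The arm

A 6-joint arm with a two-finger parallel gripper is mounted at the origin on the work surface. World frame = base frame: x ahead of the robot, y to its left, z up, the work surface at z = 0. Lengths are in m, angles in rad, forces in N, time in s.
With the tool pointing down it reaches from about 0.35 to 0.775 m from the base axis. Payload 7.3 kg.
Tool frame: the origin (TCP) lies on the front face of the gripper's body, between the roots of the fingers; the fingertips stand ahead of it and the grasp point (between the pads) lies 47 mm ahead of it (finger_overhang is the z of the fingertips in the tool frame, in m); z points along the fingers, y is the line along which they close (so a half turn about z gives the same grasp; the last joint's range is limited). The gripper opens to 92 mm and grips with 3 to 60 N. Pads are 19 mm wide; open, the fingers measure 130 mm over their backs; the gripper's body (75 mm by 190 mm) begins 47 mm behind the grasp point.
Start: joints at [-1.485, 0.342, 1.524, -0, 1.275, -0.146], TCP at [0.121, -0.511, 0.292] pointing down, gripper open.
Joint ranges: [-2.53, 2.53], [-0.77, 2.02], [0.04, 2.7], [-1, 4.14], [0.28, 2.66], [-3.11, 3.11]. Speed limits (rad/s): [2.57, 2.57, 3.14, 3.14, 3.14, 3.14].

### API

Orientations are given as [roll, pitch, yaw] about the fixed x, y, z axes, in that order (R = Rz(yaw) Ry(pitch) Rx(roll)).
In Python, from cell import * gives the robot as it stands. The module is installed in compiled form; this text tells all that it offers.
- The arm moves only by the tool arm_command, never from a script. Its argument "series" is a list of rows, each an object of numbers: "x", "y", "z": the shift along the tool's x, y, z in mm; "rx", "ry", "rz": the turn, a rotation vector about the tool's x, y, z in degrees. A call has 1 to 20 rows; each row is the pose to reach, as a shift and turn from the pose commanded when the call began, along the tool's axes at that moment; what a row does not reach only later rows make up. A row lasts 1/10 s, in which the tool goes at most 50 mm and 8.59 degrees, less where a joint would pass 70% of its speed; a pose out of reach is approached as far as the arm can. A call with a gripper value outside its range is refused whole. "hand" is the finger opening in mm, from 0 to 91.8, set as the call begins (left out, the last holds). The fingers move at their own pace and stop on an object; "squeeze" is the grip in N (left out, the last holds). Time passes only in rows, so rows that repeat a pose let the fingers close. It gives the time, the measured TCP pose, the force, the opening and the grip force at its end, in the units of the state.
- observe(): the state, without advancing time (a new reading comes with each control period).
- read_camera(name): name is "scene" or "side" or "wrist"; returns a dict with "pixels" (480x640x3 uint8, blue, green, red), "K" (3x3 intrinsics, pixels), "rvec" (rotation vector, rad) and "tvec" (3), from world to camera coordinates, as OpenCV has them. Camera axes: x right, y down, z forward; pixel columns grow to the right and rows downward; lengths in m; the calibration is good to about 2 mm. A picture is of the moment at which its call begins. There is no depth.
- hand_in(): hands the job in; it is judged then, once.
Trained networks look in a picture, given as the dict that the camera call returned (one of the last four; its "shot" number tells which), for a name from the list of things; names that differ only in an ending like _2 or _b are one class to them, and where a whole thing is asked for, a point or a joint stands for the part that bears it (a point fixed in the world has none). Each returns a list of dicts, best first, with "confidence" (0 to 1); they miss things now and then, are a little off and sometimes report something else, mostly with a low value. They report only what shows in the picture. A call takes as long as a camera call.
- boxes_of(picture, query): "point" ([x, y, z] in m, in world coordinates, good to about 4 mm: the middle of the surface that is visible of it).
- trace(picture, query): "pixels" (480x640 bool, what is visible of it).
- mark_of(picture, query): "point" ([x, y, z] in m, in world coordinates, good to about 4 mm: a listed point, or the origin of a listed thing).
The state is a dict: "time": time; "qpos": joint angles; "qvel": joint speeds; "joint_efforts": joint torques, N m; "tool_pos": TCP position; "tool_rot": TCP orientation; "contact_force": force on the tool from outside, world axes, zero at the start; "torque": the same for the moment, N m; "opening": finger opening in m; "grip_force": force on a finger pad.
Only numpy, scipy, OpenCV 4.12 (cv2) and the standard library are available. Lean on these libraries where they do the work, as an engineer would, in place of code of your own. Each camera call takes 0.05 s, during which the arm holds its last target. There are 200 camera calls.

## Working session

There is one attempt and no reset: what is moved stays moved. The work goes in short steps, Python scripts to look and compute and a tool call to move; the robot and the scene stay as the last step left them, time stands still between calls to the robot, and variables do not carry over. Pictures are saved under pics/ and viewed, at most 10 in all, crops included, and the job is handed in when it is done.

Besides the shell and the picture viewer there is one more tool, called after "Request:" as a command line: name --argument value ..., lists and objects as JSON in quotes. arm_command: Moves the arm, as the interface text tells. Its arguments: {"type":"object","properties":{"series":{"type":"array"},"hand":{"type":"number"},"squeeze":{"type":"number"}},"required":["series"]}

```bash
mkdir -p pics; cat > h.py <<'E'
from cell import *
import numpy as np, cv2
from scipy.spatial.transform import Rotation as R
np.set_printoptions(precision=4,suppress=True)
E
python3 - <<'E'
from h import *
s=observe(); print(s['time'],s['tool_pos'],s['tool_rot'],s['qpos'])
P={}
for c in ['scene','side']:
    p=read_camera(c); cv2.imwrite(f'pics/{c}0.png',p['pixels'])
    for q in ['knob','cup_axis','drawer_face','tray_floor','cabinet','kit_drawer','catch','flask','wash_bottle','jar','mug','blue_cap_bottle','tube_rack','spoon']:
        r=mark_of(p,q)
        if r: print(c,q,np.array(r[0]['point']),round(r[0]['confidence'],2))
E
```

```text
0.0 [ 0.1206 -0.5107  0.2915] [-3.1401 -0.0002  0.2318] [-1.485   0.3427  1.525   0.      1.2754 -0.146 ]
scene knob [0.6587 0.0206 0.1892] 0.95
scene cup_axis [0.6049 0.0222 0.1652] 0.59
scene drawer_face [ 0.4908 -0.2084  0.0599] 0.91
scene tray_floor [ 0.6248 -0.1293  0.0145] 0.93
scene cabinet [ 0.7779 -0.1198  0.0005] 0.89
scene kit_drawer [ 0.6492 -0.1244  0.0009] 0.94Traceback (most recent call last):
  File "<stdin>", line 7, in <module>
ValueError: it knows: blue_cap_bottle, cabinet, cup_axis, drawer_face, flask, jar, kit_drawer, knob, mug, spoon, stopper, tray_floor, tube_rack, wash_bottle
```

```bash
python3 - <<'E'
from h import *
for c in ['scene','side']:
    p=read_camera(c); cv2.imwrite(f'pics/{c}0.png',p['pixels'])
    for q in ['knob','cup_axis','drawer_face','tray_floor','cabinet','kit_drawer','flask','wash_bottle','jar','mug','blue_cap_bottle','tube_rack','spoon']:
        r=mark_of(p,q)
        if r: print(c,q,np.array(r[0]['point']),round(r[0]['confidence'],2))
E
```

```text
scene knob [0.6584 0.0243 0.1858] 0.82
scene cup_axis [0.6053 0.024  0.1691] 0.74
scene drawer_face [ 0.4928 -0.2051  0.063 ] 0.56
scene tray_floor [ 0.6233 -0.1315  0.0164] 0.98
scene cabinet [ 0.6238 -0.1291  0.0165] 0.74
scene kit_drawer [ 0.6512 -0.1237  0.0018] 0.68
scene flask [ 0.596  -0.3576 -0.0037] 0.94
scene wash_bottle [0.5109 0.3354 0.0003] 0.92
scene jar [ 0.7684 -0.1242  0.0999] 0.83
scene mug [ 0.3849  0.4633 -0.0008] 0.65
scene blue_cap_bottle [ 0.5859  0.4468 -0.    ] 0.6
scene tube_rack [ 0.4711 -0.5557 -0.0034] 0.85
scene spoon [ 0.3168 -0.2618  0.0003] 0.83
side knob [0.6571 0.0284 0.1893] 0.87
side cup_axis [0.6072 0.0249 0.1672] 0.71
side drawer_face [ 0.4929 -0.2081  0.0641] 0.75
side tray_floor [ 0.6258 -0.1261  0.0199] 0.72
side cabinet [ 0.7792 -0.1191 -0.0004] 0.64
side kit_drawer [ 0.6555 -0.1262  0.0016] 0.66
side flask [ 0.5995 -0.3562 -0.0005] 0.91
side wash_bottle [ 0.5127  0.3383 -0.0008] 0.79
side jar [ 0.7623 -0.1224  0.1024] 0.72
side mug [ 0.7658 -0.1261  0.0953] 0.65
side blue_cap_bottle [0.5833 0.4463 0.0047] 0.77
side tube_rack [ 0.4717 -0.5612  0.0029] 0.98
side spoon [ 0.3152 -0.2618  0.0042] 0.55
```

View pics/scene0.png

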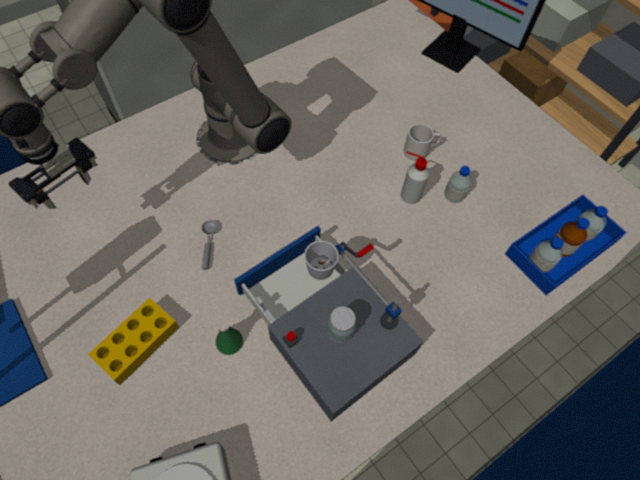

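View pics/side0.png

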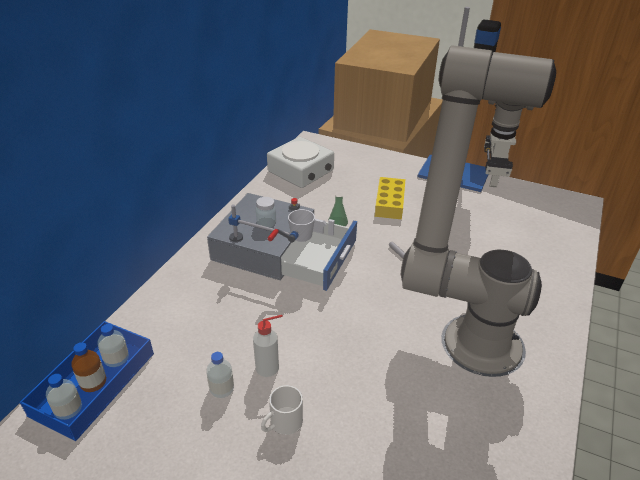

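The scene view shows the cup at about (321,260) with the red knob at (363,250), the drawer front at (280,262) and the red catch at (291,337). The side view shows the knob at (274,234). Next I fit the cabinet pose and triangulate the knob.

```bash
cat >> h.py <<'E'
def tri(ps,uvs):
    A=[];b=[]
    for p,uv in zip(ps,uvs):
        K=np.array(p['K']);Rm=cv2.Rodrigues(np.array(p['rvec'],float))[0];t=np.array(p['tvec'],float).ravel()
        c=-Rm.T@t; d=Rm.T@np.linalg.inv(K)@np.r_[uv,1]; d/=np.linalg.norm(d)
        M=np.eye(3)-np.outer(d,d);A.append(M);b.append(M@c)
    return np.linalg.lstsq(np.vstack(A),np.hstack(b),rcond=None)[0]
def rel(pos,rotm=None):
    "shift in tool mm (and rotvec deg) from the present TCP pose to pos, rotm"
    s=observe();R0=R.from_euler('xyz',s['tool_rot'])
    o=[1000*R0.inv().apply(np.array(pos)-s['tool_pos'])]
    if rotm is not None:o.append(np.degrees((R0.inv()*rotm).as_rotvec()))
    return o
E
python3 - <<'E'
from h import *
from scipy.optimize import least_squares
import cell
print([k for k in dir(cell) if not k.startswith('_')], globals().get('finger_overhang'))
loc={'cup_axis':(-.165,.152,.17),'knob':(-.165+.052*np.cos(.349),.152,.17+.052*np.sin(.349)),'cabinet':(0,0,0)}
dl={'drawer_face':(-.16,-.075,.062),'tray_floor':(-.024,0,.017),'kit_drawer':(0,0,0)}
obs=[];uv=[];ps=[]
for c in ['scene','side']:
    p=read_camera(c);ps.append(p)
    for q in [*loc,*dl]:
        for r in mark_of(p,q)[:1]: obs.append((q,np.array(r['point'])))
    m=trace(p,'knob')[0]['pixels']; hsv=cv2.cvtColor(p['pixels'],cv2.COLOR_BGR2HSV)
    red=m&((hsv[...,0]<8)|(hsv[...,0]>172))&(hsv[...,1]>130); v,u=np.nonzero(red); print(c,red.sum(),u.mean(),v.mean(),u.min(),u.max(),v.min(),v.max()); uv.append((u.mean(),v.mean()))
print('knob tri',tri(ps,uv))
def f(x):
    c,s=np.cos(x[2]),np.sin(x[2]);o=[]
    for q,w in obs:
        l=np.array(loc[q] if q in loc else dl[q])-[0 if q in loc else x[3],0,0]
        o.append(w[:2]-x[:2]-[c*l[0]-s*l[1],s*l[0]+c*l[1]])
    return np.ravel(o)
r=least_squares(f,[.78,-.12,.04,.13],loss='soft_l1',f_scale=.004)
print(r.x,np.degrees(r.x[2])); 
for (q,_),e in zip(obs,r.fun.reshape(-1,2)):print(q,e)
c,s=np.cos(r.x[2]),np.sin(r.x[2])
for q,l in loc.items(): print(q,r.x[0]+c*l[0]-s*l[1],r.x[1]+s*l[0]+c*l[1],l[2])
E
```

```text
['IKError', 'boxes_of', 'finger_overhang', 'hand_in', 'mark_of', 'observe', 'read_camera', 'trace'] 0.0655
scene 102 364.6078431372549 250.26470588235293 357 372 244 257
side 62 272.4193548387097 234.59677419354838 268 277 229 240
knob tri [0.6566 0.0241 0.1903]
[ 0.7787 -0.1197  0.0495  0.1296] 2.834595430420554
cup_axis [-0.0008 -0.0013]
knob [-0.0012 -0.0009]
cabinet [ 0.0007 -0.0005]
drawer_face [-0.0043  0.0016]
tray_floor [-0.0014 -0.0016]
kit_drawer [0.0013 0.004 ]
cup_axis [ 0.0008 -0.0028]
knob [-0.0012  0.0006]
cabinet [0.002  0.0004]
drawer_face [-0.      0.0002]
tray_floor [-0.     -0.0006]
kit_drawer [0.0043 0.0014]
cup_axis 0.6063919193686618 0.023955300400676005 0.17
knob 0.6551973181640591 0.026371822894519115 0.1877818296994144
cabinet 0.7787068675114027 -0.11969900216824989 0
```

```bash
python3 - <<'E'
from h import *
print(rel([.655,.0314,.32],R.from_euler('xyz',[np.pi,0,np.radians(92.8)])))
E
```

```text
[array([ 644.6712, -405.0971,  -27.7884]), array([  0.0043,   0.0041, -79.5196])]
```

Request:
arm_command --series '[{"x":40,"y":-25,"z":-28},{"x":80,"y":-50,"z":-28,"rz":-8},{"x":120,"y":-75,"z":-28,"rz":-16},{"x":160,"y":-100,"z":-28,"rz":-24},{"x":200,"y":-126,"z":-28,"rz":-32},{"x":240,"y":-151,"z":-28,"rz":-40},{"x":281,"y":-176,"z":-28,"rz":-48},{"x":322,"y":-202,"z":-28,"rz":-56},{"x":363,"y":-228,"z":-28,"rz":-64},{"x":404,"y":-254,"z":-28,"rz":-72},{"x":445,"y":-280,"z":-28,"rz":-79.5},{"x":486,"y":-305,"z":-28,"rz":-79.5},{"x":527,"y":-331,"z":-28,"rz":-79.5},{"x":568,"y":-357,"z":-28,"rz":-79.5},{"x":609,"y":-383,"z":-28,"rz":-79.5},{"x":645,"y":-405,"z":-28,"rz":-79.5},{"x":645,"y":-405,"z":-28,"rz":-79.5},{"x":645,"y":-405,"z":-28,"rz":-79.5}]' --hand 50 --squeeze 6

```text
invalid input
```

```bash
python3 - <<'E'
from h import *
s=observe(); print(s['time'],s['tool_pos'],s['tool_rot'],s['qpos'],s['contact_force'])
p=read_camera('wrist'); cv2.imwrite('pics/w1.png',p['pixels'])
for q in ['knob','cup_axis']:
    r=mark_of(p,q); print(q,[(np.array(x['point']),round(x['confidence'],2)) for x in r])
E
```

```text
2.55 [ 0.1206 -0.511   0.2923] [3.1415 0.     0.2318] [-1.485   0.342   1.5241  0.      1.2754 -0.146 ] [ 0.4084 -0.2927 -0.1728]
knob []
cup_axis []
```

View pics/w1.png

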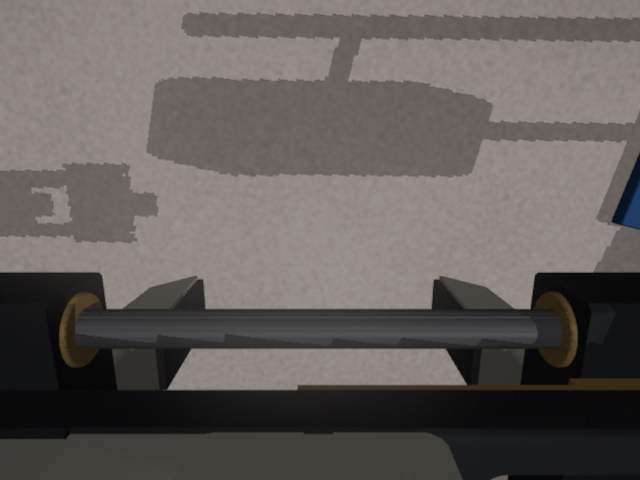

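The wrist view shows only the bench and the open fingers, because the move was refused. I'll give every row all six numbers.

Request:
arm_command --series '[{"x":40,"y":-25,"z":-28,"rx":0,"ry":0,"rz":0},{"x":80,"y":-50,"z":-28,"rx":0,"ry":0,"rz":-8},{"x":120,"y":-75,"z":-28,"rx":0,"ry":0,"rz":-16},{"x":160,"y":-100,"z":-28,"rx":0,"ry":0,"rz":-24},{"x":200,"y":-126,"z":-28,"rx":0,"ry":0,"rz":-32},{"x":240,"y":-151,"z":-28,"rx":0,"ry":0,"rz":-40},{"x":281,"y":-176,"z":-28,"rx":0,"ry":0,"rz":-48},{"x":322,"y":-202,"z":-28,"rx":0,"ry":0,"rz":-56},{"x":363,"y":-228,"z":-28,"rx":0,"ry":0,"rz":-64},{"x":404,"y":-254,"z":-28,"rx":0,"ry":0,"rz":-72},{"x":445,"y":-280,"z":-28,"rx":0,"ry":0,"rz":-79.5},{"x":486,"y":-305,"z":-28,"rx":0,"ry":0,"rz":-79.5},{"x":527,"y":-331,"z":-28,"rx":0,"ry":0,"rz":-79.5},{"x":568,"y":-357,"z":-28,"rx":0,"ry":0,"rz":-79.5},{"x":609,"y":-383,"z":-28,"rx":0,"ry":0,"rz":-79.5},{"x":645,"y":-405,"z":-28,"rx":0,"ry":0,"rz":-79.5},{"x":645,"y":-405,"z":-28,"rx":0,"ry":0,"rz":-79.5},{"x":645,"y":-405,"z":-28,"rx":0,"ry":0,"rz":-79.5}]' --hand 50 --squeeze 6

```text
time: 4.5
tool_pos: [0.6555, 0.0322, 0.3191]
tool_rot: [-3.14, 0.0, 1.621]
contact_force: [-0.1, -0.9, -0.0]
opening: 0.0496
grip_force: 0.0
```

```bash
python3 - <<'E'
from h import *
s=observe(); print(s['time'],s['tool_pos'],s['tool_rot'],s['qpos'],s['contact_force'])
p=read_camera('wrist'); cv2.imwrite('pics/w2.png',p['pixels'])
for q in ['knob','cup_axis']:
    r=mark_of(p,q); print(q,[(np.array(x['point']),round(x['confidence'],2)) for x in r])
E
```

```text
4.5 [0.6555 0.0322 0.3191] [-3.14    0.0003  1.6211] [-0.0675  0.5794  1.0662 -0.0005  1.4975 -0.1177] [-0.1299 -0.9023 -0.0428]
knob [(array([0.6549, 0.025 , 0.1857]), 0.57)]
cup_axis [(array([0.6035, 0.0279, 0.1656]), 0.73)]
```

View pics/w2.png

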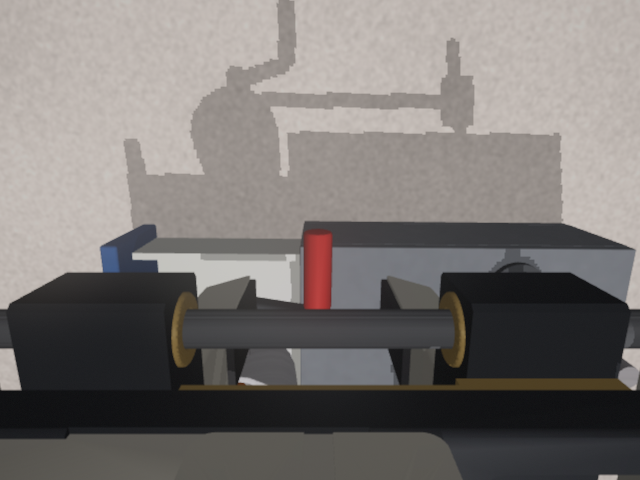

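The knob is a round bar at column 318, centred between the fingers. I'll descend and grip lightly.

Request:
arm_command --series '[{"x":0,"y":0,"z":30,"rx":0,"ry":0,"rz":0},{"x":0,"y":0,"z":55,"rx":0,"ry":0,"rz":0},{"x":0,"y":0,"z":77,"rx":0,"ry":0,"rz":0},{"x":0,"y":0,"z":77,"rx":0,"ry":0,"rz":0},{"x":0,"y":0,"z":77,"rx":0,"ry":0,"rz":0}]'

```text
time: 5.15
tool_pos: [0.6552, 0.0305, 0.2443]
tool_rot: [3.141, 0.0, 1.618]
contact_force: [0.6, 0.7, 0.5]
opening: 0.0498
grip_force: 0.0
```

Request:
arm_command --series '[{"x":0,"y":0,"z":0,"rx":0,"ry":0,"rz":0},{"x":0,"y":0,"z":0,"rx":0,"ry":0,"rz":0},{"x":0,"y":0,"z":0,"rx":0,"ry":0,"rz":0},{"x":0,"y":0,"z":0,"rx":0,"ry":0,"rz":0},{"x":0,"y":0,"z":0,"rx":0,"ry":0,"rz":0},{"x":0,"y":0,"z":0,"rx":0,"ry":0,"rz":0},{"x":0,"y":0,"z":0,"rx":0,"ry":0,"rz":0}]' --hand 10 --squeeze 8

```text
time: 5.85
tool_pos: [0.655, 0.0314, 0.2434]
tool_rot: [-3.141, 0.0, 1.619]
contact_force: [-3.3, -0.6, 2.4]
opening: 0.0158
grip_force: 8.0
```

Request:
arm_command --series '[{"x":0,"y":-1.8,"z":-4.2,"rx":0,"ry":0,"rz":0},{"x":0,"y":-3.9,"z":-8.2,"rx":0,"ry":0,"rz":0},{"x":0,"y":-6.3,"z":-12,"rx":0,"ry":0,"rz":0},{"x":0,"y":-9.1,"z":-15.6,"rx":0,"ry":0,"rz":0},{"x":0,"y":-12.1,"z":-19,"rx":0,"ry":0,"rz":0},{"x":0,"y":-15.5,"z":-22,"rx":0,"ry":0,"rz":0},{"x":0,"y":-19.1,"z":-24.8,"rx":0,"ry":0,"rz":0},{"x":0,"y":-22.9,"z":-27.2,"rx":0,"ry":0,"rz":0},{"x":0,"y":-22.9,"z":-27.2,"rx":0,"ry":0,"rz":0}]'

```text
time: 6.75
tool_pos: [0.6342, 0.0305, 0.2737]
tool_rot: [3.133, 0.0, 1.619]
contact_force: [5.3, 1.8, 7.7]
opening: 0.0159
grip_force: 8.0
```

```bash
python3 - <<'E'
from h import *
p=read_camera('side'); print([(np.array(x['point']),round(x['confidence'],2)) for x in mark_of(p,'knob')])
cv2.imwrite('pics/s3.png',cv2.resize(p['pixels'][150:330,180:420],None,fx=3,fy=3))
E
```

```text
[(array([0.6338, 0.0291, 0.2138]), 0.75), (array([0.6066, 0.0244, 0.1667]), 0.64)]
```

View pics/s3.png

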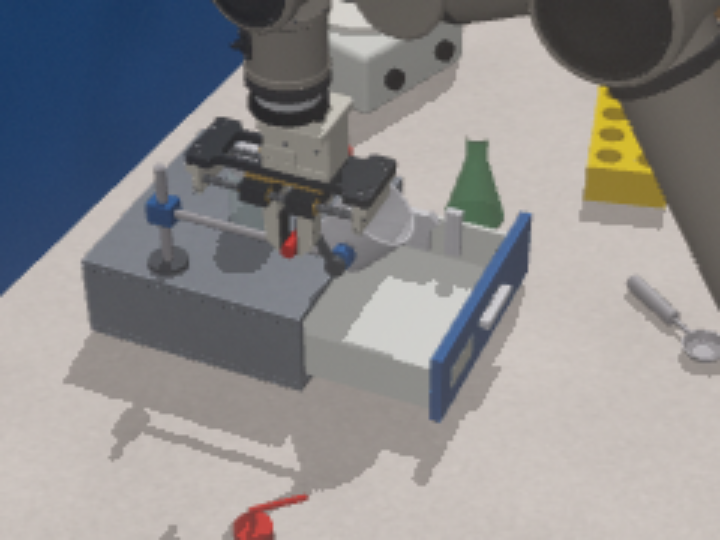

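The cup has tilted about 40° with the knob held at crop (290,245), so the swing is working. I'll continue it.

Request:
arm_command --series '[{"x":0,"y":-4,"z":-2.1,"rx":0,"ry":0,"rz":0},{"x":0,"y":-8.2,"z":-3.9,"rx":0,"ry":0,"rz":0},{"x":0,"y":-12.5,"z":-5.2,"rx":0,"ry":0,"rz":0},{"x":0,"y":-17,"z":-6.2,"rx":0,"ry":0,"rz":0},{"x":0,"y":-21.5,"z":-6.8,"rx":0,"ry":0,"rz":0},{"x":0,"y":-26,"z":-7,"rx":0,"ry":0,"rz":0},{"x":0,"y":-30.5,"z":-6.8,"rx":0,"ry":0,"rz":0},{"x":0,"y":-35,"z":-6.2,"rx":0,"ry":0,"rz":0},{"x":0,"y":-39.5,"z":-5.2,"rx":0,"ry":0,"rz":0},{"x":0,"y":-43.8,"z":-3.9,"rx":0,"ry":0,"rz":0},{"x":0,"y":-48,"z":-2.1,"rx":0,"ry":0,"rz":0},{"x":0,"y":-52,"z":0,"rx":0,"ry":0,"rz":0},{"x":0,"y":-55.8,"z":2.4,"rx":0,"ry":0,"rz":0},{"x":0,"y":-59.4,"z":5.2,"rx":0,"ry":0,"rz":0},{"x":0,"y":-62.8,"z":8.2,"rx":0,"ry":0,"rz":0},{"x":0,"y":-65.8,"z":11.6,"rx":0,"ry":0,"rz":0},{"x":0,"y":-68.6,"z":15.2,"rx":0,"ry":0,"rz":0},{"x":0,"y":-71,"z":19,"rx":0,"ry":0,"rz":0},{"x":0,"y":-72.5,"z":22,"rx":0,"ry":0,"rz":0},{"x":0,"y":-72.5,"z":22,"rx":0,"ry":0,"rz":0}]'

```text
time: 8.85
tool_pos: [0.5596, 0.0266, 0.2476]
tool_rot: [-3.14, 0.0, 1.619]
contact_force: [3.8, -0.7, -2.3]
opening: 0.0154
grip_force: 8.0
```

```bash
python3 - <<'E'
from h import *
for c in ['side','scene']:
    p=read_camera(c); print([(np.array(x['point']),round(x['confidence'],2)) for x in mark_of(p,'knob')])
    print([(np.array(x['point']),round(x['confidence'],2)) for x in mark_of(p,'stopper')])
    if c=='scene': cv2.imwrite('pics/s4.png',cv2.resize(p['pixels'][200:360,220:420],None,fx=3.5,fy=3.5))
E
```

```text
[(array([0.5585, 0.0215, 0.197 ]), 0.52)]
[(array([ 0.5865, -0.0778,  0.0228]), 0.59), (array([ 0.5188, -0.106 ,  0.0237]), 0.56), (array([ 0.5415, -0.0682,  0.0311]), 0.49)]
[(array([0.563 , 0.0215, 0.1937]), 0.65), (array([ 0.5986, -0.3595, -0.0038]), 0.59)]
[(array([ 0.5965, -0.0806,  0.0296]), 0.61), (array([ 0.5701, -0.1055,  0.0226]), 0.54)]
```

View pics/s4.png

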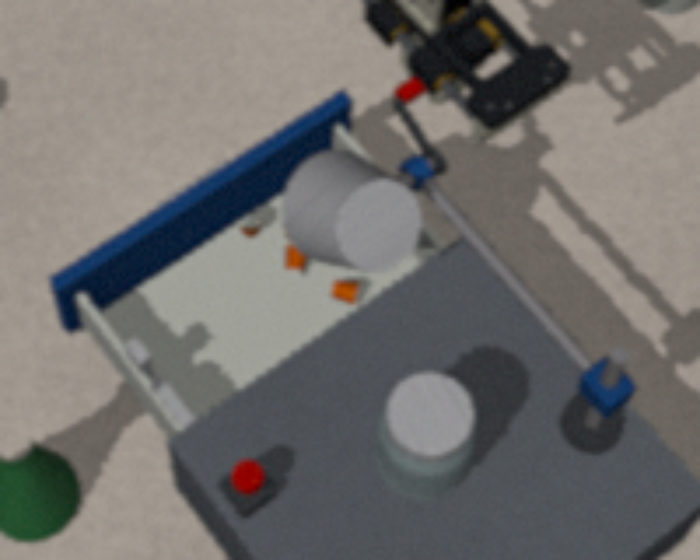

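Three stoppers lie in the tray at crop (250,228), (297,258) and (346,290). The side view also finds a fourth at world (0.54,-0.07), under the cup. Now I swing the cup back.

Request:
arm_command --series '[{"x":0,"y":3.9,"z":-6.8,"rx":0,"ry":0,"rz":0},{"x":0,"y":7.9,"z":-11.8,"rx":0,"ry":0,"rz":0},{"x":0,"y":13.1,"z":-16.8,"rx":0,"ry":0,"rz":0},{"x":0,"y":18.9,"z":-21.1,"rx":0,"ry":0,"rz":0},{"x":0,"y":25.3,"z":-24.5,"rx":0,"ry":0,"rz":0},{"x":0,"y":32.2,"z":-27,"rx":0,"ry":0,"rz":0},{"x":0,"y":39.3,"z":-28.5,"rx":0,"ry":0,"rz":0},{"x":0,"y":46.5,"z":-29,"rx":0,"ry":0,"rz":0},{"x":0,"y":53.7,"z":-28.5,"rx":0,"ry":0,"rz":0},{"x":0,"y":60.8,"z":-27,"rx":0,"ry":0,"rz":0},{"x":0,"y":67.7,"z":-24.5,"rx":0,"ry":0,"rz":0},{"x":0,"y":74.1,"z":-21.1,"rx":0,"ry":0,"rz":0},{"x":0,"y":79.9,"z":-16.8,"rx":0,"ry":0,"rz":0},{"x":0,"y":85.1,"z":-11.8,"rx":0,"ry":0,"rz":0},{"x":0,"y":89.1,"z":-6.8,"rx":0,"ry":0,"rz":0},{"x":0,"y":92.4,"z":-1.4,"rx":0,"ry":0,"rz":0},{"x":0,"y":94.7,"z":3.5,"rx":0,"ry":0,"rz":0},{"x":0,"y":95.6,"z":6.5,"rx":0,"ry":0,"rz":0},{"x":0,"y":95.6,"z":6.5,"rx":0,"ry":0,"rz":0}]'

```text
time: 11.05
tool_pos: [0.6551, 0.0315, 0.2418]
tool_rot: [-3.14, -0.0, 1.619]
contact_force: [-6.6, -1.2, 4.6]
opening: 0.0159
grip_force: 8.0
```

```bash
python3 - <<'E'
from h import *
for c in ['side','scene','side','scene']:
    p=read_camera(c); print([(np.array(x['point']),round(x['confidence'],2)) for x in mark_of(p,'knob')])
    print([(np.array(x['point']),round(x['confidence'],2)) for x in mark_of(p,'stopper')])
    if c=='side':cv2.imwrite('pics/s5.png',cv2.resize(p['pixels'][180:300,200:380],None,fx=4,fy=4))
E
```

```text
[(array([0.6579, 0.03  , 0.1874]), 0.88)]
[(array([ 0.6116, -0.1185,  0.0232]), 0.46), (array([ 0.5619, -0.1055,  0.0242]), 0.4)]
[(array([0.6578, 0.0261, 0.1908]), 0.84)]
[(array([ 0.5593, -0.1107,  0.0208]), 0.59), (array([ 0.6134, -0.1216,  0.0277]), 0.48), (array([ 0.5331, -0.0798,  0.0212]), 0.36)]
[(array([0.6531, 0.0299, 0.1871]), 0.95)]
[(array([ 0.6229, -0.1257,  0.0178]), 0.5), (array([ 0.5365, -0.0757,  0.0246]), 0.41), (array([ 0.6105, -0.1211,  0.0234]), 0.4), (array([ 0.5637, -0.106 ,  0.0272]), 0.36)]
[(array([0.6592, 0.0251, 0.191 ]), 0.72)]
[(array([ 0.7629, -0.1281,  0.1018]), 0.62), (array([ 0.5349, -0.0796,  0.0249]), 0.49), (array([ 0.5596, -0.1154,  0.0187]), 0.43), (array([ 0.6181, -0.1169,  0.025 ]), 0.37)]
```

View pics/s5.png

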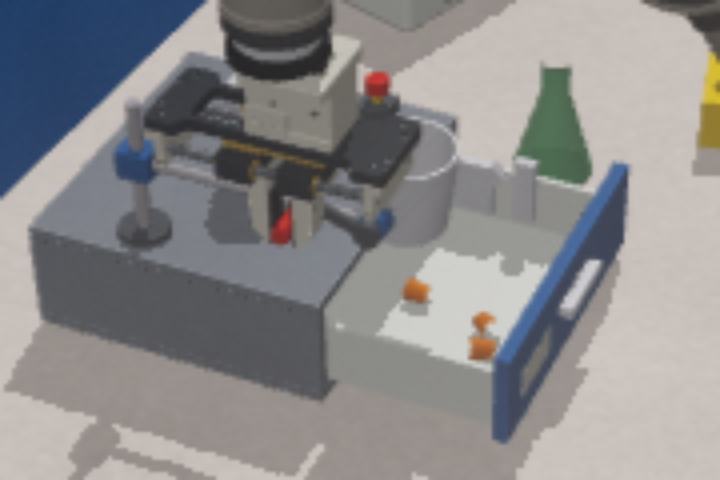

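The cup is upright, with three stoppers visible in the tray at crop (417,291), (484,321) and (483,348). I'll look for the fourth by colour.

```bash
python3 - <<'E'
from h import *
for c in ['side','scene']:
    p=read_camera(c); hsv=cv2.cvtColor(p['pixels'],cv2.COLOR_BGR2HSV)
    m=((hsv[...,0]>6)&(hsv[...,0]<18)&(hsv[...,1]>140)&(hsv[...,2]>40)).astype(np.uint8)
    m[:180]=0; n,_,st,ce=cv2.connectedComponentsWithStats(m)
    print(c,[(st[i,4],ce[i].round(1)) for i in range(1,n) if st[i,4]>2])
cv2.imwrite('pics/s6.png',cv2.resize(p['pixels'][210:330,240:400],None,fx=5,fy=5,interpolation=cv2.INTER_CUBIC))
E
```

```text
side [(np.int32(4165), array([613.3, 220.8])), (np.int32(4), array([543.5, 182.8])), (np.int32(21), array([303.3, 252.2])), (np.int32(9), array([320.2, 259.4])), (np.int32(21), array([320.3, 266.7])), (np.int32(519), array([ 85.4, 363.5])), (np.int32(50), array([ 91.2, 389. ]))]
scene [(np.int32(410), array([572.7, 234.3])), (np.int32(4), array([564.5, 255. ])), (np.int32(18), array([304.5, 266.2])), (np.int32(3), array([291., 266.])), (np.int32(30), array([299. , 272.5])), (np.int32(24), array([308.2, 294.2]))]
```

View pics/s6.png

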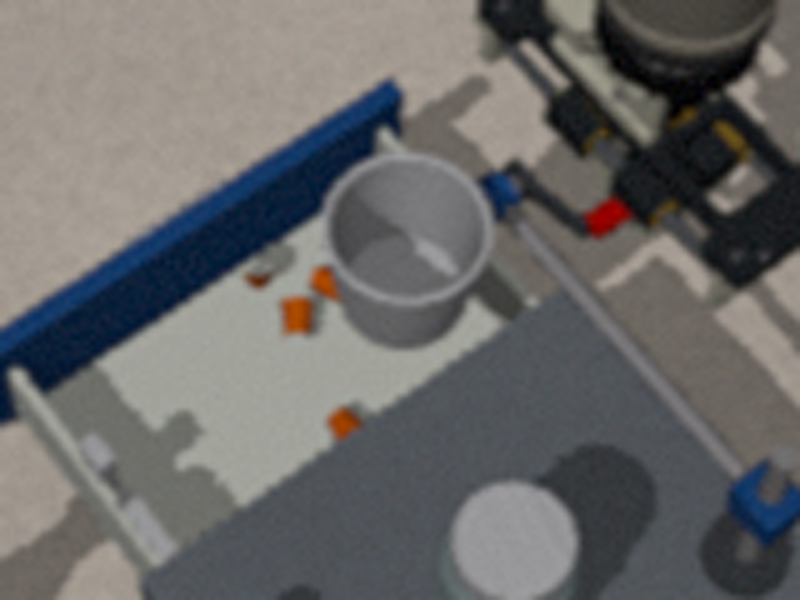

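Four stoppers are in the tray: crop (258,280) against the panel, then (325,283), (297,315) and (345,425). The cup is empty and upright, so I release and lift.

Request:
arm_command --series '[{"x":0,"y":0,"z":0,"rx":0,"ry":0,"rz":0},{"x":0,"y":0,"z":0,"rx":0,"ry":0,"rz":0},{"x":0,"y":0,"z":0,"rx":0,"ry":0,"rz":0},{"x":0,"y":0,"z":-25,"rx":0,"ry":0,"rz":0},{"x":0,"y":0,"z":-55,"rx":0,"ry":0,"rz":0},{"x":0,"y":0,"z":-85,"rx":0,"ry":0,"rz":0},{"x":0,"y":0,"z":-85,"rx":0,"ry":0,"rz":0}]' --hand 40

```text
time: 12.45
tool_pos: [0.657, 0.0314, 0.332]
tool_rot: [3.132, 0.001, 1.619]
contact_force: [1.0, 0.1, 0.6]
opening: 0.04
grip_force: 0.0
```

```bash
python3 - <<'E'
from h import *
Rm=R.from_euler('xyz',[np.pi,np.radians(-30),np.radians(2.8)])
print(rel([.42,-.235,.29],Rm),Rm.as_matrix()[:,2])
for c in ['side','scene']:
    p=read_camera(c)
    print([[(np.array(x['point']),round(x['confidence'],2)) for x in mark_of(p,q)[:1]] for q in('knob','drawer_face')])
E
```

```text
[array([-254.5249, -250.0786,   39.8486]), array([-23.0402,  23.1365,  87.8379])] [ 0.4994  0.0244 -0.866 ]
[[(array([0.6543, 0.0282, 0.1857]), 0.77)], [(array([ 0.4921, -0.2085,  0.0603]), 0.82)]]
[[(array([0.6567, 0.0247, 0.1873]), 0.83)], [(array([ 0.4877, -0.209 ,  0.0612]), 0.75)]]
```

Request:
arm_command --series '[{"x":-42,"y":-42,"z":0,"rx":0,"ry":0,"rz":0},{"x":-84,"y":-84,"z":0,"rx":-2,"ry":2,"rz":8},{"x":-127,"y":-125,"z":0,"rx":-4,"ry":4,"rz":16},{"x":-170,"y":-167,"z":10,"rx":-6,"ry":6,"rz":24},{"x":-212,"y":-208,"z":20,"rx":-8,"ry":8,"rz":32},{"x":-254.5,"y":-250,"z":40,"rx":-10.5,"ry":10.5,"rz":40},{"x":-254.5,"y":-250,"z":40,"rx":-12.5,"ry":12.5,"rz":48},{"x":-254.5,"y":-250,"z":40,"rx":-14.5,"ry":14.6,"rz":56},{"x":-254.5,"y":-250,"z":40,"rx":-16.5,"ry":16.7,"rz":64},{"x":-254.5,"y":-250,"z":40,"rx":-18.6,"ry":18.8,"rz":72},{"x":-254.5,"y":-250,"z":40,"rx":-20.7,"ry":21,"rz":80},{"x":-254.5,"y":-250,"z":40,"rx":-23,"ry":23.1,"rz":87.8},{"x":-254.5,"y":-250,"z":40,"rx":-23,"ry":23.1,"rz":87.8},{"x":-254.5,"y":-250,"z":40,"rx":-23,"ry":23.1,"rz":87.8}]' --hand 0

```text
time: 14.15
tool_pos: [0.418, -0.2348, 0.2866]
tool_rot: [-3.141, -0.512, 0.053]
contact_force: [0.3, 1.0, 0.4]
opening: 0.0005
grip_force: 0.0
```

```bash
python3 - <<'E'
from h import *
Rm=R.from_euler('xyz',[np.pi,np.radians(-30),np.radians(2.8)])
s=observe();print(s['tool_pos'],s['tool_rot'],s['opening'])
a=rel([.42,-.235,.114],Rm);print(a)
R0=R.from_euler('xyz',s['tool_rot']);print('unit cabinet x in tool',R0.inv().apply([np.cos(.0495),np.sin(.0495),0]))
E
```

```text
[ 0.418  -0.2348  0.2866] [-3.1414 -0.5119  0.0527] 0.0004973522211643129
[array([-82.8328,   0.3343, 151.4857]), array([-0.1214,  0.6676,  0.1912])]
unit cabinet x in tool [0.8718 0.0033 0.4899]
```

Request:
arm_command --series '[{"x":-21,"y":0,"z":38,"rx":0,"ry":0,"rz":0},{"x":-42,"y":0,"z":76,"rx":0,"ry":0,"rz":0},{"x":-62,"y":0,"z":114,"rx":0,"ry":0,"rz":0},{"x":-83,"y":0,"z":151,"rx":0,"ry":0,"rz":0},{"x":-83,"y":0,"z":151,"rx":0,"ry":0,"rz":0},{"x":-83,"y":0,"z":151,"rx":0,"ry":0,"rz":0}]'

```text
time: 14.75
tool_pos: [0.4204, -0.2346, 0.1145]
tool_rot: [-3.138, -0.512, 0.049]
contact_force: [-0.4, 1.0, -0.1]
opening: 0.0003
grip_force: 0.0
```

Request:
arm_command --series '[{"x":8.7,"y":0,"z":4.9,"rx":0,"ry":0,"rz":0},{"x":15.6,"y":0,"z":8.8,"rx":0,"ry":0,"rz":0},{"x":20.9,"y":0,"z":11.8,"rx":0,"ry":0,"rz":0},{"x":26.1,"y":0,"z":14.7,"rx":0,"ry":0,"rz":0},{"x":31.4,"y":0,"z":17.6,"rx":0,"ry":0,"rz":0},{"x":34.9,"y":0,"z":19.6,"rx":0,"ry":0,"rz":0}]'

```text
time: 15.35
tool_pos: [0.4602, -0.2329, 0.1152]
tool_rot: [3.141, -0.513, 0.05]
contact_force: [-5.8, -1.1, 4.7]
opening: 0.0002
grip_force: 3.1
```

Contact made at 5.8 N. I push at about 50 mm/s, stopping short of the detent.

Request:
arm_command --series '[{"x":4.1,"y":0,"z":2.3,"rx":0,"ry":0,"rz":0},{"x":8.3,"y":0,"z":4.7,"rx":0,"ry":0,"rz":0},{"x":12.4,"y":0,"z":7,"rx":0,"ry":0,"rz":0},{"x":16.6,"y":0,"z":9.3,"rx":0,"ry":0,"rz":0},{"x":20.7,"y":0,"z":11.7,"rx":0,"ry":0,"rz":0},{"x":24.8,"y":0,"z":14,"rx":0,"ry":0,"rz":0},{"x":29,"y":0,"z":16.3,"rx":0,"ry":0,"rz":0},{"x":33.1,"y":0,"z":18.6,"rx":0,"ry":0,"rz":0},{"x":37.3,"y":0,"z":21,"rx":0,"ry":0,"rz":0},{"x":41.4,"y":0,"z":23.3,"rx":0,"ry":0,"rz":0},{"x":45.5,"y":0,"z":25.6,"rx":0,"ry":0,"rz":0},{"x":49.7,"y":0,"z":28,"rx":0,"ry":0,"rz":0},{"x":53.8,"y":0,"z":30.3,"rx":0,"ry":0,"rz":0},{"x":58,"y":0,"z":32.6,"rx":0,"ry":0,"rz":0},{"x":62.1,"y":0,"z":35,"rx":0,"ry":0,"rz":0},{"x":66.2,"y":0,"z":37.3,"rx":0,"ry":0,"rz":0},{"x":70.4,"y":0,"z":39.6,"rx":0,"ry":0,"rz":0},{"x":74.5,"y":0,"z":41.9,"rx":0,"ry":0,"rz":0},{"x":78.7,"y":0,"z":44.3,"rx":0,"ry":0,"rz":0},{"x":82.8,"y":0,"z":46.6,"rx":0,"ry":0,"rz":0}]'

```text
time: 17.35
tool_pos: [0.5548, -0.2286, 0.1152]
tool_rot: [3.141, -0.513, 0.049]
contact_force: [-7.1, -3.5, 4.3]
opening: 0.0005
grip_force: 3.2
```

```bash
python3 - <<'E'
from h import *
s=observe();print(s['tool_pos'],s['contact_force'])
for c in ['scene','side']:
    p=read_camera(c)
    for q in ('drawer_face','kit_drawer','tray_floor','knob','flask','stopper'):
        print(c,q,[(np.array(x['point']),round(x['confidence'],2)) for x in mark_of(p,q)[:4]])
    hsv=cv2.cvtColor(p['pixels'],cv2.COLOR_BGR2HSV); cv2.imwrite(f'/tmp/{c}.png',p['pixels'])
    Rm=cv2.Rodrigues(np.array(p['rvec'],float))[0]
    # expected catch pixel at cap height 125..145mm
    L=np.array([[-.06,-.116,z] for z in(.1,.12,.14)]);W=L@R.from_euler('z',.0495).as_matrix().T+[.7787,-.1197,0]
    print(cv2.projectPoints(W,np.array(p['rvec'],float),np.array(p['tvec'],float),np.array(p['K']),None)[0].reshape(-1,2))
    m=(((hsv[...,0]<8)|(hsv[...,0]>172))&(hsv[...,1]>130)&(hsv[...,2]>60)).astype(np.uint8)
    y=((hsv[...,0]>20)&(hsv[...,0]<35)&(hsv[...,1]>120)&(hsv[...,2]>60)).astype(np.uint8)
    for n_,k in(('red',m),('yel',y)):
        n,_,st,ce=cv2.connectedComponentsWithStats(k);print(c,n_,[(st[i,4],ce[i].round(1)) for i in range(1,n) if st[i,4]>3])
E
```

```text
[ 0.5548 -0.2286  0.1152] [-7.0601 -3.4539  4.3266]
scene drawer_face [(array([ 0.5932, -0.2047,  0.06  ]), 0.78)]
scene kit_drawer [(array([ 0.472 , -0.5506, -0.0018]), 0.66)]
scene tray_floor []
scene knob [(array([0.6567, 0.0229, 0.1875]), 0.67)]
scene flask [(array([ 0.5979, -0.3567, -0.0029]), 0.88)]
scene stopper []
[[292.0923 342.4173]
 [291.9707 339.7145]
 [291.8456 336.9342]]
scene red [(np.int32(91), array([508.8,   6.4])), (np.int32(153), array([419.3, 161.4])), (np.int32(102), array([364.8, 250.2])), (np.int32(78), array([290.5, 335.9]))]
scene yel [(np.int32(4), array([267.5, 274.5])), (np.int32(14), array([260.1, 279.4])), (np.int32(10), array([242.1, 279.5])), (np.int32(5), array([237.4, 282. ])), (np.int32(7), array([251.1, 285.7])), (np.int32(3626), array([133.6, 340.4]))]
side drawer_face [(array([ 0.5931, -0.2061,  0.0637]), 0.83)]
side kit_drawer []
side tray_floor [(array([ 0.7273, -0.1205,  0.0188]), 0.57)]
side knob [(array([0.6559, 0.0273, 0.1898]), 0.63)]
side flask [(array([ 0.6357, -0.0679,  0.0248]), 0.46)]
side stopper [(array([ 0.6363, -0.0676,  0.0232]), 0.43)]
[[292.5738 208.2157]
 [292.4729 203.4407]
 [292.3707 198.6031]]
side red [(np.int32(27), array([293.9, 200.6])), (np.int32(62), array([272.4, 234.6])), (np.int32(173), array([265.5, 325. ]))]
side yel [(np.int32(638), array([387.1, 204. ]))]
```

Request:
arm_command --series '[{"x":1.7,"y":0,"z":1,"rx":0,"ry":0,"rz":0},{"x":3.5,"y":0,"z":2,"rx":0,"ry":0,"rz":0},{"x":5.2,"y":0,"z":2.9,"rx":0,"ry":0,"rz":0},{"x":7,"y":0,"z":3.9,"rx":0,"ry":0,"rz":0},{"x":8.7,"y":0,"z":4.9,"rx":0,"ry":0,"rz":0},{"x":10.5,"y":0,"z":5.9,"rx":0,"ry":0,"rz":0}]'

```text
time: 18.65
tool_pos: [0.5667, -0.2274, 0.1145]
tool_rot: [-3.14, -0.513, 0.049]
contact_force: [-3.9, -0.2, 1.1]
opening: 0.0005
grip_force: 1.7
```

Request:
arm_command --series '[{"x":0.9,"y":0,"z":0.5,"rx":0,"ry":0,"rz":0},{"x":1.7,"y":0,"z":1,"rx":0,"ry":0,"rz":0},{"x":2.6,"y":0,"z":1.5,"rx":0,"ry":0,"rz":0}]'

```text
time: 18.95
tool_pos: [0.5699, -0.2272, 0.1146]
tool_rot: [-3.141, -0.513, 0.049]
contact_force: [-3.4, -1.2, -0.3]
opening: 0.0004
grip_force: 1.7
```

Request:
arm_command --series '[{"x":0.9,"y":0,"z":0.5,"rx":0,"ry":0,"rz":0},{"x":1.7,"y":0,"z":1,"rx":0,"ry":0,"rz":0},{"x":2.6,"y":0,"z":1.5,"rx":0,"ry":0,"rz":0}]'

```text
time: 19.25
tool_pos: [0.5729, -0.2271, 0.1146]
tool_rot: [-3.141, -0.513, 0.049]
contact_force: [-2.4, 0.0, -0.7]
opening: 0.0004
grip_force: 1.7
```

Request:
arm_command --series '[{"x":0.9,"y":0,"z":0.5,"rx":0,"ry":0,"rz":0},{"x":1.7,"y":0,"z":1,"rx":0,"ry":0,"rz":0}]'

```text
time: 19.45
tool_pos: [0.5749, -0.227, 0.1146]
tool_rot: [-3.141, -0.513, 0.049]
contact_force: [-3.6, -0.3, -0.8]
opening: 0.0006
grip_force: 1.7
```

Request:
arm_command --series '[{"x":0.9,"y":0,"z":0.5,"rx":0,"ry":0,"rz":0},{"x":1.7,"y":0,"z":1,"rx":0,"ry":0,"rz":0},{"x":2.6,"y":0,"z":1.5,"rx":0,"ry":0,"rz":0}]'

```text
time: 19.75
tool_pos: [0.5775, -0.2269, 0.1144]
tool_rot: [-3.14, -0.512, 0.049]
contact_force: [-9.9, -1.3, 1.9]
opening: 0.0004
grip_force: 4.9
```

```bash
cat > c.py <<'E'
from h import *
s=observe();print(s['tool_pos'],s['contact_force'])
for c in ['scene','side']:
    p=read_camera(c)
    for q in ('drawer_face','knob'): print(c,q,[(np.array(x['point']),round(x['confidence'],2)) for x in mark_of(p,q)[:1]])
    hsv=cv2.cvtColor(p['pixels'],cv2.COLOR_BGR2HSV); m=(((hsv[...,0]<8)|(hsv[...,0]>172))&(hsv[...,1]>130)&(hsv[...,2]>60)).astype(np.uint8)
    n,_,st,ce=cv2.connectedComponentsWithStats(m);print([(st[i,4],ce[i].round(1)) for i in range(1,n) if abs(ce[i][0]-292)<8 and st[i,4]>3])
cv2.imwrite('pics/catch.png',cv2.resize(p['pixels'][180:290,220:370],None,fx=5,fy=5,interpolation=cv2.INTER_CUBIC))
E
python3 c.py
```

```text
[ 0.5775 -0.2269  0.1144] [-9.8533 -1.3387  1.8849]
scene drawer_face [(array([ 0.6155, -0.202 ,  0.0643]), 0.89)]
scene knob [(array([0.6582, 0.0223, 0.1894]), 0.85)]
[(np.int32(82), array([290.5, 336.9]))]
side drawer_face [(array([ 0.6158, -0.2029,  0.0622]), 0.75)]
side knob [(array([0.6545, 0.0261, 0.189 ]), 0.84)]
[(np.int32(28), array([294. , 202.7]))]
```

The catch cap has dropped about 2.1 px in the side view and force is rising to 10 N, so I press a little further to be sure it seats.

Request:
arm_command --series '[{"x":0.5,"y":0,"z":0.3,"rx":0,"ry":0,"rz":0},{"x":0.9,"y":0,"z":0.5,"rx":0,"ry":0,"rz":0},{"x":0.9,"y":0,"z":0.5,"rx":0,"ry":0,"rz":0}]'

```text
time: 20.35
tool_pos: [0.5779, -0.2269, 0.1144]
tool_rot: [-3.14, -0.512, 0.049]
contact_force: [-11.4, -2.1, 3.4]
opening: 0.0003
grip_force: 5.9
```

```bash
python3 c.py
```

```text
[ 0.5779 -0.2269  0.1144] [-11.3986  -2.0906   3.4015]
scene drawer_face [(array([ 0.6146, -0.2025,  0.0604]), 0.86)]
scene knob [(array([0.6563, 0.0248, 0.1901]), 0.81)]
[(np.int32(81), array([290.5, 336.9]))]
side drawer_face [(array([ 0.6164, -0.2032,  0.0607]), 0.81)]
side knob [(array([0.6562, 0.0267, 0.1881]), 0.75)]
[(np.int32(28), array([294. , 202.7]))]
```

View pics/catch.png

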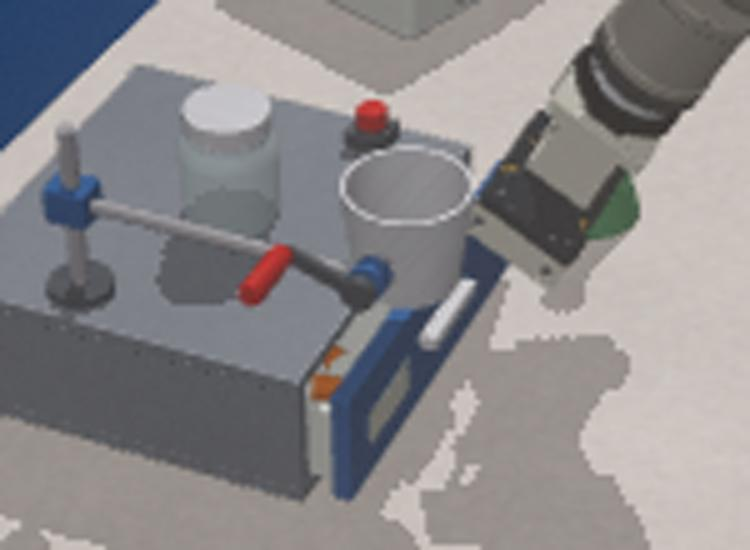

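The cap sits on its block at crop (372,115) with no yellow showing. The 11 N could still be the bump, so I press up to about 20 N to rule that out.

Request:
arm_command --series '[{"x":0.5,"y":0,"z":0.3,"rx":0,"ry":0,"rz":0},{"x":0.9,"y":0,"z":0.5,"rx":0,"ry":0,"rz":0},{"x":0.9,"y":0,"z":0.5,"rx":0,"ry":0,"rz":0}]'

```text
time: 20.95
tool_pos: [0.5784, -0.2268, 0.1143]
tool_rot: [-3.14, -0.511, 0.049]
contact_force: [-16.0, -1.4, 5.5]
opening: 0.0008
grip_force: 8.1
```

Request:
arm_command --series '[{"x":0.4,"y":0,"z":0.2,"rx":0,"ry":0,"rz":0},{"x":0.7,"y":0,"z":0.4,"rx":0,"ry":0,"rz":0},{"x":0.7,"y":0,"z":0.4,"rx":0,"ry":0,"rz":0}]'

```text
time: 21.25
tool_pos: [0.5788, -0.2268, 0.1143]
tool_rot: [-3.14, -0.511, 0.049]
contact_force: [-20.7, -2.0, 8.3]
opening: 0.0005
grip_force: 9.9
```

The force rises linearly with almost no travel, well past the 10 N bump, so this is the hard stop. I back off and lift away.

Request:
arm_command --series '[{"x":-4,"y":0,"z":-2,"rx":0,"ry":0,"rz":0},{"x":-20,"y":0,"z":-11,"rx":0,"ry":0,"rz":0},{"x":-45,"y":0,"z":-25,"rx":0,"ry":0,"rz":0},{"x":-75,"y":0,"z":-42,"rx":0,"ry":0,"rz":0},{"x":-75,"y":0,"z":-80,"rx":0,"ry":0,"rz":0},{"x":-75,"y":0,"z":-120,"rx":0,"ry":0,"rz":0},{"x":-75,"y":0,"z":-120,"rx":0,"ry":0,"rz":0},{"x":-75,"y":0,"z":-120,"rx":0,"ry":0,"rz":0}]'

```text
time: 22.05
tool_pos: [0.4573, -0.2337, 0.1838]
tool_rot: [3.139, -0.516, 0.05]
contact_force: [0.4, 0.3, 0.2]
opening: 0.0004
grip_force: 0.0
```

```bash
python3 c.py
```

```text
[ 0.4573 -0.2337  0.1838] [0.3946 0.2618 0.1858]
scene drawer_face [(array([ 0.6132, -0.2051,  0.059 ]), 0.79)]
scene knob [(array([0.6538, 0.023 , 0.187 ]), 0.94)]
[(np.int32(82), array([290.5, 336.9]))]
side drawer_face [(array([ 0.6175, -0.205 ,  0.0618]), 0.95)]
side knob [(array([0.6544, 0.027 , 0.187 ]), 0.88)]
[(np.int32(28), array([294. , 202.7]))]
```

View pics/catch.png

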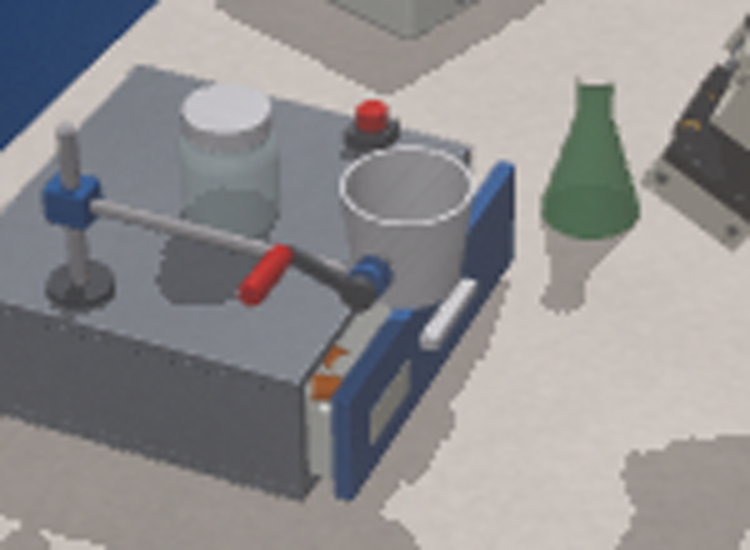

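The drawer is in, the catch cap is down on its block at (372,115), the cup is upright and empty, and the flask and jar are in place. I'll hand in.

```bash
python3 -c "from h import *; print(hand_in())"
```

```text
the job is handed in; nothing more can be done
None
```

The job is handed in, though no verdict came back: the four stoppers are in the drawer, the cup is upright, and the drawer is seated with its catch down after a push of about 21 N, under the 36 N limit.

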